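Line the glassware up by height on the drip tray

ROBOT

A 6-joint arm with a two-finger parallel gripper is mounted at the origin on a cart in front of the work surface, level with it; the furniture and walls round the work are solid. World frame = base frame: x ahead of the robot, y to its left, z up, the work surface at z = 0. Lengths are in mm, angles in degrees, forces in N, time in s.
With the tool pointing down it reaches from about 425 to 1125 mm from the base axis. Payload 14.9 kg.
Tool frame: the origin (TCP) lies midway between the tips of the shut fingers; the grasp point (between the pads) lies 19 mm behind it; y points along the fingers, z is the direction in which the jaws open and shut, and the axes are right-handed (so a half turn about y gives the same grasp; the last joint's range is limited). The gripper opens to 91 mm and grips with 3 to 60 N. Pads are 32 mm wide; open, the fingers measure 118 mm over their backs; the gripper's body (76 mm by 178 mm) begins 60 mm behind the grasp point.
Start: joints at [-69.803, 21.709, 99.362, -0, 58.929, -1.908], TCP at [263.407, -648.563, 213.932] pointing down, gripper open.
Joint ranges: [-158.91, 158.91], [-42.39, 125.64], [0.06, 152.35], [-60.88, 240.88], [17.5, 164.5], [-176.32, 176.32]. Speed limits (degrees/s): [108.29, 108.29, 136.94, 180, 180, 180].

INTERFACE

Orientations are given as [roll, pitch, yaw] about the fixed x, y, z axes, in that order (R = Rz(yaw) Ry(pitch) Rx(roll)).
In Python, from station import * gives the robot as it stands. The module is installed in compiled form; this text tells all that it offers.
- The arm moves only by the shell command python3 -m jog 'ROWS' [FORCE]. ROWS is JSON, a list that holds one entry, the list of rows, each a list of 5 numbers: the opening in per cent of the stroke, from 0 (shut) to 100 (fully open), then the shift along the tool's x, y, z in cm, then the turn about the tool's y in rad. A call has exactly 10 rows; each row shifts and turns the commanded pose from where the row before left it, along the tool's axes as they then stand; what a row does not reach is not made up. A row lasts 1/12 s, in which the tool goes at most 41.7 mm and 7.16 degrees, less where a joint would pass 70% of its speed; a pose out of reach is approached as far as the arm can. A call is refused whole if a number of a shift passes 4.17 or a number of a turn 0.125, either way. A call with a gripper value outside its range is refused whole. The fingers move at their own pace and stop on an object; FORCE is the grip in N (left out, the last holds). Time passes only in rows, so rows that do not move let the fingers close, or fill a call up. It gives the time, the measured TCP pose, the force and the opening at its end, in the units of the state.
- observe(): the state, without advancing time (a new reading comes with each control period).
- read_camera(name): name is "side" or "top"; returns a dict with "frame" (480x640x3 uint8, red, green, blue), "mtx" (3x3 intrinsics, pixels), "dist_coeffs" ([k1, k2, p1, p2, k3] as OpenCV has them; the pictures are not rectified), "R" (3x3) and "t" (3): a world point X has camera coordinates R X + t. Camera axes: x right, y down, z forward; pixel columns grow to the right and rows downward; lengths in mm; the calibration is good to about 2 mm. A picture is of the moment at which its call begins. There is no depth.
- sign_off(): hands the job in, once; it reports no verdict.
The state is a dict: "clock": time; "joint_positions": joint angles; "qd": joint speeds; "effort": joint torques, N m; "tcp_pos": TCP position; "ee_rot": TCP orientation; "contact_force": force on the tool from outside, world axes, zero at the start; "wrist_torque": the same for the moment, N m; "width": finger opening in mm.
Only numpy, scipy, OpenCV 4.12 (cv2) and the standard library are available. Lean on these libraries where they do the work, as an engineer would, in place of code of your own. Each camera call takes 0.05 s, during which the arm holds its last target. There are 200 camera calls.

TASK

Stand the four vessels at the front of the bench (measuring cylinder, amber bottle, conical flask, small beaker) upright on the four round pads of the drip tray, one centred on each pad, in order of height: the tallest at the end where the wash bottle stands, stepping down to the shortest at the other end. Leave the wash bottle where it is and tip nothing over.

Things in the scene. Friction and masses are not known exactly. Their poses are not given: they have to be found in the camera images.
- cylinder: tall slim clear measuring cylinder on a blue hexagonal foot, 216 mm tall, foot about 59 x 68 mm, tube about 28 mm (32 mm at the rim) in diameter from just above the foot up to the rim; stands upright. Origin: centre of the underside of the foot, on the tube's axis; z along the tube, up. Grip the tube from above, 180 to 200 mm above the underside, so that its rim stays clear of the palm.
- bottle: amber reagent bottle with a blue screw cap that is fixed to it, 174 mm tall, body 81 mm in diameter; stands upright. The cap is a plain cylinder 41 mm in diameter and fills the top 20 mm; below it the shoulder slopes out to the body. Origin: centre of the underside; z up. Too wide for the fingers below the shoulder: grip the cap.
- flask: clear glass conical flask, 142 mm tall, base 69 mm in diameter, narrowing to a neck of about 30 mm at the top; stands upright. Origin: centre of the underside; z up. Its hard outline for the fingers is a plain cone from the base to the rim, a little wider than the glass looks: about 42 mm in diameter 100 mm above the underside. Grip it there or higher.
- beaker: small straight-sided clear glass beaker with white strokes, 75 mm tall, 54 mm in outside diameter (rim 57 mm), wall about 2 mm; stands upright. Origin: centre of the underside; z up. Grip across the outside, some 50 mm above its underside.
- pad_a: the leftmost (largest y) of the four identical flat grey round pads, 92 mm across, fixed on a white drip tray (470 x 124 mm, 10 mm high at most) in one straight row at 110 mm spacing; the pads' tops, on which things stand, are 4 mm above this origin (12 mm above the worktop). Origin: centre of the pad's underside; y axis along the row, towards pad_a; z up. The tray lies roughly along the worktop's left-right direction, at a different place and angle each time.
- pad_b: the second from the left of the four identical flat grey round pads, 92 mm across, fixed on a white drip tray (470 x 124 mm, 10 mm high at most) in one straight row at 110 mm spacing; the pads' tops, on which things stand, are 4 mm above this origin (12 mm above the worktop). Origin: centre of the pad's underside; y axis along the row, towards pad_a; z up. The tray lies roughly along the worktop's left-right direction, at a different place and angle each time.
- pad_c: the third from the left of the four identical flat grey round pads, 92 mm across, fixed on a white drip tray (470 x 124 mm, 10 mm high at most) in one straight row at 110 mm spacing; the pads' tops, on which things stand, are 4 mm above this origin (12 mm above the worktop). Origin: centre of the pad's underside; y axis along the row, towards pad_a; z up. The tray lies roughly along the worktop's left-right direction, at a different place and angle each time.
- pad_d: the rightmost (smallest y) of the four identical flat grey round pads, 92 mm across, fixed on a white drip tray (470 x 124 mm, 10 mm high at most) in one straight row at 110 mm spacing; the pads' tops, on which things stand, are 4 mm above this origin (12 mm above the worktop). Origin: centre of the pad's underside; y axis along the row, towards pad_a; z up. The tray lies roughly along the worktop's left-right direction, at a different place and angle each time.
- wash_bottle: white plastic wash bottle with a red cap and a bent spout tube, 215 mm tall, 69 x 98 mm over the spout, standing loose on the worktop just beyond one end of the row of pads, about 150 mm from the end pad's centre (a small white timer stands beyond the other end). Which end it stands at differs each time. Origin: on its underside, about 14 mm off the axis of the round body (which lies towards its own -y); z up. It stays where it is.
Not all that is in view belongs to the job. Leave any purple look-alike of the cylinder alone.

How it is judged:
By the outcome, as a careful person would: the job done as asked, in the order asked, and still so for the second after the job is handed in, with the robot touching nothing.
It also fails if it takes over 115 s, if anything falls off the work surface, if the arm or the gripper's body presses on something with over 40 N, if the wrist force passes 120 N, or if a joint passes its speed limit or range.

## Working session

There is one attempt and no reset: what is moved stays moved. The work goes in short steps, Python scripts to look and compute and a shell command to move; the robot and the scene stay as the last step left them, time stands still between calls to the robot, and variables do not carry over. Pictures are saved under pics/ and viewed, about 12 in all and at most 16, crops included, and the job is handed in when it is done.

```bash
mkdir -p pics; python3 - <<'E'
from station import *
import cv2
s=observe();print(s)
for n in("side","top"):
    c=read_camera(n);cv2.imwrite(f"pics/{n}0.png",c["frame"][:,:,::-1]);print(n,c["mtx"],c["dist_coeffs"],c["R"],c["t"])
E
```

```text
{'clock': 0.0, 'joint_positions': array([-6.98023087e+01,  2.17375043e+01,  9.93967302e+01, -4.21166990e-04,
        5.89290869e+01, -1.90874942e+00]), 'qd': array([-0.07098046,  0.00337568, -0.06311467, -0.07420364, -0.06464947,
       -0.0111981 ]), 'effort': array([ 4.37928247e-03, -7.63714886e+01, -4.34378350e+01,  6.52172277e-02,
        4.24480496e-02, -7.93491813e-05]), 'tcp_pos': array([ 263.27237138, -648.16193659,  213.29090175]), 'ee_rot': array([-9.00632983e+01,  1.74879561e-03, -1.57893343e+02]), 'contact_force': array([0.25334265, 1.03189705, 0.39848923]), 'wrist_torque': array([ 0.00214404,  0.0017736 , -0.01507731]), 'width': 91.03288400544578}
side [[490.14771027   0.         315.87248421]
 [  0.         490.14771027 238.42717124]
 [  0.           0.           1.        ]] [-0.03551275  0.          0.          0.          0.        ] [[-0.81648255 -0.57732525 -0.00719763]
 [-0.37544185  0.54035704 -0.75303233]
 [ 0.43863386 -0.61213547 -0.65794415]] [ 448.10388678  240.99639288 1190.74552092]
top [[558.88515664   0.         316.95694335]
 [  0.         558.88515664 238.82010576]
 [  0.           0.           1.        ]] [-0.02269265  0.          0.          0.          0.        ] [[ 0.02972636 -0.99930227  0.02261243]
 [-0.99110108 -0.03240386 -0.12910706]
 [ 0.12974971 -0.01857332 -0.99137281]] [ -21.47518462  556.2625     1647.22134012]
```

View pics/side0.png

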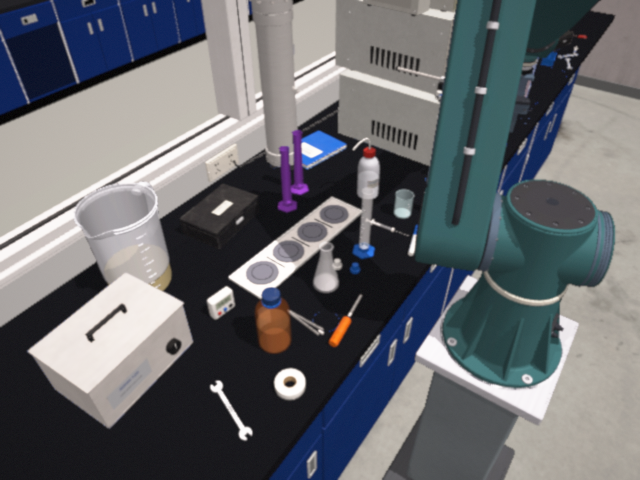

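View pics/top0.png

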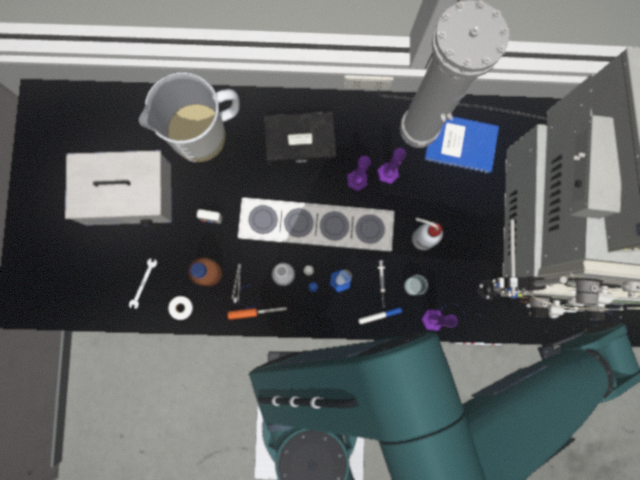

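The top view shows the wash bottle at the right end (428,233), past pad_d. So the order is cylinder to pad_d, bottle to pad_c, flask to pad_b and beaker to pad_a. Vessels in the top view: bottle (205,270), flask (283,273), cylinder (340,280), beaker (415,285). I'll zoom in next.

```bash
cat > h.py <<'E'
import numpy as np, cv2, json
from station import *
def px(c,X):
    p,_=cv2.projectPoints(np.array(X,float).reshape(-1,3),cv2.Rodrigues(c["R"])[0],c["t"],c["mtx"],c["dist_coeffs"]);return p[:,0]
def world(c,uv,z):
    n=cv2.undistortPoints(np.array(uv,float).reshape(-1,1,2),c["mtx"],c["dist_coeffs"])[:,0]
    d=np.c_[n,np.ones(len(n))]@c["R"];o=-c["R"].T@c["t"]
    return o+d*((z-o[2])/d[:,2])[:,None]
def crop(c,x0,y0,x1,y1,s,fn):
    f=cv2.resize(c["frame"][y0:y1,x0:x1],None,fx=s,fy=s,interpolation=cv2.INTER_CUBIC)
    cv2.imwrite(fn,f[:,:,::-1])
E
python3 - <<'E'
from h import *
t=read_camera("top");s=read_camera("side")
crop(t,180,190,440,330,3,"pics/tc.png");crop(s,220,170,430,370,3,"pics/sc.png")
g=cv2.cvtColor(t["frame"],cv2.COLOR_RGB2GRAY)
G=cv2.resize(g[195:255,235:400],None,fx=6,fy=6,interpolation=cv2.INTER_CUBIC)
c=cv2.HoughCircles(G,cv2.HOUGH_GRADIENT,1.0,150,param1=80,param2=20,minRadius=70,maxRadius=115)
q=c[0];uv=(q[:,:2]+.5)/6-.5+[235,195];print(np.c_[uv,q[:,2]/6,world(t,uv,12)].round(1))
E
```

```text
[[262.5 219.3  14.6 614.6 164.   12. ]
 [300.7 223.3  16.8 606.1  46.8  12. ]]
```

View pics/tc.png

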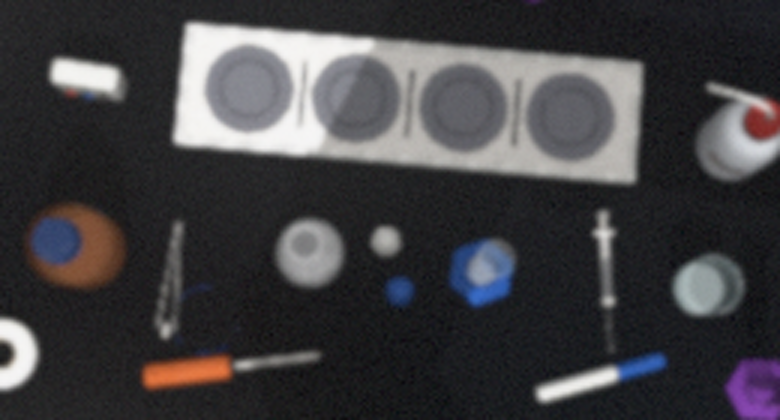

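View pics/sc.png

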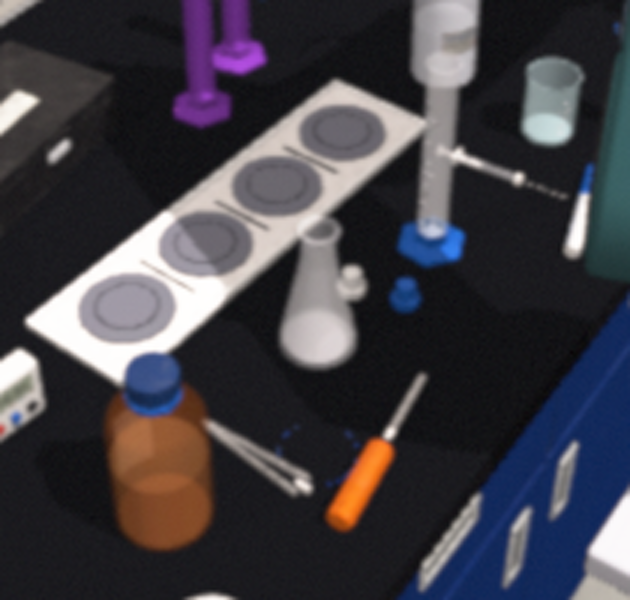

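Crop pixels: in tc, the pads sit at (249,88), (356,98), (463,107) and (570,116), the cap at (56,241), the flask rim at (304,243), the cylinder rim at (493,257) and the beaker rim at (722,284). In sc, the cap is at (153,368), the flask rim at (320,230) and the beaker rim at (554,74). I'll estimate positions from both views and overlay outlines on the images.

```bash
cat > est.py <<'E'
from h import *
t=read_camera("top");s=read_camera("side")
T=lambda L:(np.array(L,float)+.5)/3-.5+[180,190]
S=lambda L:(np.array(L,float)+.5)/3-.5+[220,170]
P=world(t,T([(249,88),(356,98),(463,107),(570,116)]),12);print("pads top",P.round(1).tolist())
print("pads side",world(s,S([(127,307),(206,243),(277,185),(343,132)]),12).round(1).tolist())
def hs(c,lo,hi,x0,y0,x1,y1):
    h=cv2.cvtColor(c["frame"],cv2.COLOR_RGB2HSV);m=cv2.inRange(h,lo,hi);k=np.zeros_like(m);k[y0:y1,x0:x1]=m[y0:y1,x0:x1]
    M=cv2.moments(k,True);return M["m10"]/M["m00"],M["m01"]/M["m00"],M["m00"]
print("cap blob",hs(t,(100,90,40),(125,255,255),188,255,215,285), hs(s,(100,90,40),(125,255,255),258,285,285,310))
for n,z,a,b in(("cap",174,(56,241),(153,366)),("flask rim",142,(304,243),(320,230)),("cyl foot",8,(482,271),(432,241)),("cyl rim",216,(496,256),None),("beaker rim",75,(722,284),(554,74)),("beaker base",2,(703,288),(548,129))):
    print(n,world(t,T([a]),z).round(1)[0], b and world(s,S([b]),z).round(1)[0])
E
python3 est.py
```

```text
pads top [[615.6, 163.6, 12.0], [608.9, 54.0, 12.0], [603.3, -55.6, 12.0], [597.6, -165.4, 12.0]]
pads side [[612.2, 167.2, 12.0], [605.7, 56.9, 12.0], [599.8, -52.1, 12.0], [593.0, -161.4, 12.0]]
cap blob (198.075, 269.81875, 160.0) (271.10029498525074, 297.7286135693215, 339.0)
cap [442.1 320.1 174. ] [442.4 320.  174. ]
flask rim [449.7  95.7 142. ] [445.8  98.4 142. ]
cyl foot [436.6 -79.4   8. ] [431.  -73.3   8. ]
cyl rim [438.3 -78.5 216. ] None
beaker rim [ 427.2 -309.8   75. ] [ 424.7 -298.2   75. ]
beaker base [ 426.6 -305.5    2. ] [ 424.  -300.5    2. ]
```

```bash
cat > ov.py <<'E'
from h import *
def ring(x,y,z,r):
    a=np.linspace(0,2*np.pi,40);return np.c_[x+r*np.cos(a),y+r*np.sin(a),0*a+z]
def draw(c,x0,y0,x1,y1,s,rings,fn):
    f=cv2.resize(c["frame"][y0:y1,x0:x1],None,fx=s,fy=s,interpolation=cv2.INTER_CUBIC)[:,:,::-1].copy()
    for r in rings:
        p=(px(c,ring(*r))+.5-[x0,y0])*s-.5
        cv2.polylines(f,[np.round(p*8).astype(np.int32)],True,(0,255,0),1,cv2.LINE_AA,3)
    cv2.imwrite(fn,f)
E
python3 - <<'E'
from ov import *
t=read_camera("top");s=read_camera("side")
R=[]
for i in range(4):
    R.append((614-6.0*i,165.4-109.8*i,12,46))
R+=[(442,320,174,20.5),(442,320,10,40.5),(448,97,142,16),(448,97,0,34.5),(434,-76.5,216,16),(434,-76.5,0,31),(425.5,-303,75,28.5),(425.5,-303,0,27)]
draw(t,180,190,440,330,3,R,"pics/to.png");draw(s,220,170,430,370,3,R,"pics/so.png")
E
```

```text
(no output)
```

View pics/to.png

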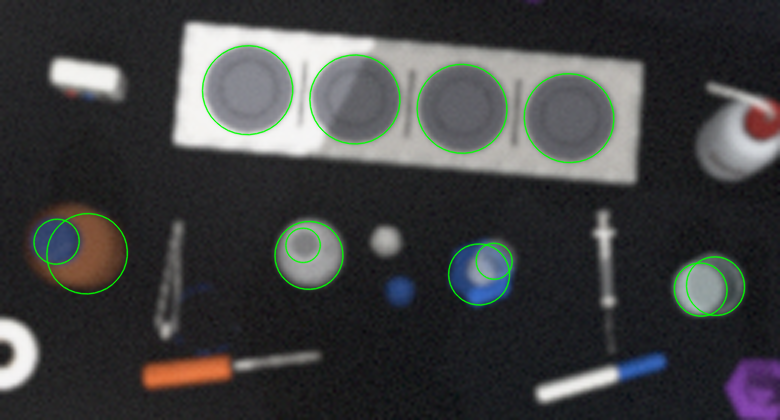

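View pics/so.png

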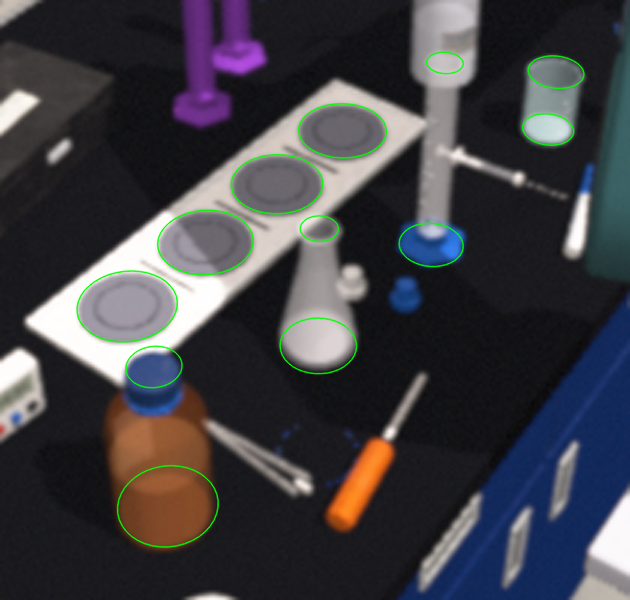

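The overlays fit both views. Working values: bottle (442,322), flask (448,97), cylinder (434,-77.5), beaker (425.5,-303), and pads a (614,165.4) to d (596,-164). I'll start with the cylinder: rise, move over, then turn to yaw -90 so the jaws lie along x.

```bash
python3 -m jog '[[[100,-1.8,-1.2,-2.3,0],[100,-1.8,-1.2,-2.3,0],[100,-1.8,-1.2,-2.3,0],[100,-1.8,-1.2,-2.3,0],[100,-1.8,-1.2,-2.3,0],[100,-1.8,-1.2,-2.3,0],[100,-1.8,-1.2,-2.3,0],[100,-1.8,-1.2,-2.3,0],[100,-1.8,-1.2,-2.3,0],[100,-1.8,-1.2,-2.3,0]]]' 20
python3 -m jog '[[[100,-1.8,0,-2.3,0],[100,-1.8,0,-2.3,0],[100,-1.8,0,-2.3,0],[100,-1.8,0,-2.3,0],[100,-1.8,0,-2.3,0],[100,-1.8,0,-2.3,0],[100,-1.8,0,-2.3,0],[100,-1.8,0,-2.3,0],[100,-1.8,0,-2.3,0],[100,-1.8,0,-2.3,0]]]'
python3 -m jog '[[[100,0,0,0,-0.1185],[100,0,0,0,-0.1185],[100,0,0,0,-0.1185],[100,0,0,0,-0.1185],[100,0,0,0,-0.1185],[100,0,0,0,-0.1185],[100,0,0,0,-0.1185],[100,0,0,0,-0.1185],[100,0,0,0,-0.1185],[100,0,0,0,-0.1185]]]'
```

```text
clock: 1.23
tcp_pos: [343.7, -366.3, 334.6]
ee_rot: [-90.0, 0.0, -157.9]
contact_force: [0.2, -1.2, 0.3]
width: 91.2
clock: 2.07
tcp_pos: [423.9, -85.5, 334.2]
ee_rot: [-90.0, 0.0, -157.9]
contact_force: [0.9, 0.4, -0.6]
width: 91.1
clock: 2.9
tcp_pos: [423.8, -86.9, 334.0]
ee_rot: [-90.0, -0.0, -89.7]
contact_force: [-0.3, -0.2, 0.3]
width: 91.0
```

```bash
python3 -m jog '[[[100,-0.5,0,0.5,0],[100,-0.45,0,0.5,0],[100,0,2,0,0],[100,0,2,0,0],[100,0,2,0,0],[100,0,2,0,0],[100,0,2,0,0],[100,0,2,0,0],[100,0,2,0,0],[100,0,2,0,0]]]'
python3 -m jog '[[[60,0,0.3,0,0],[60,0,0,0,0],[60,0,0,0,0],[50,0,0,0,0],[50,0,0,0,0],[50,0,0,0,0],[45,0,0,0,0],[45,0,0,0,0],[45,0,0,0,0],[45,0,0,0,0]]]'
python3 - <<'E'
from h import *
t=read_camera("top");s=read_camera("side")
a=cv2.resize(t["frame"][240:320,290:390],(400,320),interpolation=cv2.INTER_CUBIC)
b=cv2.resize(s["frame"][160:270,320:420],(400,440),interpolation=cv2.INTER_CUBIC)
o=np.zeros((440,800,3),np.uint8);o[:320,:400]=a;o[:,400:]=b;cv2.imwrite("pics/g1.png",o[:,:,::-1])
E
```

```text
clock: 3.73
tcp_pos: [434.3, -77.0, 173.1]
ee_rot: [-90.0, -0.0, -90.3]
contact_force: [0.1, -0.2, 0.9]
width: 91.1
clock: 4.57
tcp_pos: [433.9, -77.4, 171.0]
ee_rot: [-90.0, -0.0, -90.0]
contact_force: [0.0, 0.1, -0.2]
width: 41.1
```

View pics/g1.png

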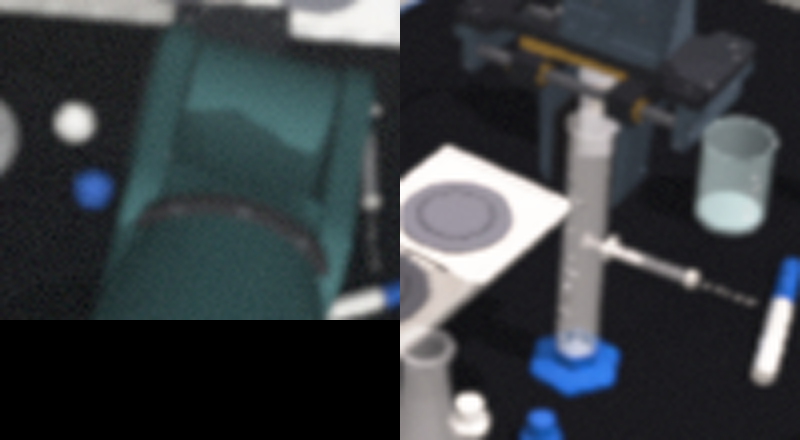

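The cylinder stands upright between the open jaws, with its tube running from (577,350) to (592,75). I'll close the jaws and lift.

```bash
python3 -m jog '[[[20,0,0,0,0],[20,0,0,0,0],[20,0,0,0,0],[20,0,0,0,0],[20,0,0,0,0],[20,0,0,0,0],[20,0,0,0,0],[20,0,0,0,0],[20,0,-0.2,0,0],[20,0,-0.5,0,0]]]' 25
python3 -m jog '[[[20,0,-0.6,0,0],[20,0,-0.6,0,0],[20,0,-0.6,0,0],[20,0,-0.6,0,0],[20,0,-0.6,0,0],[20,0,-0.6,0,0],[20,0,-0.6,0,0],[20,0,-0.6,0,0],[20,0,0,0,0],[20,0,0,0,0]]]'
```

```text
clock: 5.5
tcp_pos: [433.3, -77.3, 177.6]
ee_rot: [-90.1, 0.0, -90.0]
contact_force: [-1.1, -0.3, -2.0]
width: 29.6
clock: 6.33
tcp_pos: [434.0, -77.4, 226.2]
ee_rot: [-90.0, -0.0, -90.0]
contact_force: [-0.3, -0.4, -1.8]
width: 29.2
```

```bash
python3 -m jog '[[[20,0.5,0,1,0],[20,0.9,0,1.6,0],[20,0.9,0,1.6,0],[20,0.9,0,1.7,0],[20,0.9,0,1.7,0],[20,0.9,0,1.7,0],[20,0.9,0,1.7,0],[20,0.9,0,1.7,0],[20,0.9,0,1.7,0],[20,0.5,0,1,0]]]'
python3 -m jog '[[[20,0.46,0,0.8,0],[20,0,0,0,0],[20,0,0,0,0],[20,0,0,0,0],[20,0,0.8,0,0],[20,0,0.8,0,0],[20,0,0.8,0,0],[20,0,0.5,0,0],[20,0,0.3,0,0],[20,0,0,0,0]]]'
```

```text
clock: 7.17
tcp_pos: [589.7, -160.5, 225.2]
ee_rot: [-90.0, 0.0, -90.0]
contact_force: [-0.0, -0.1, -0.8]
width: 29.3
clock: 8.0
tcp_pos: [595.4, -163.9, 192.9]
ee_rot: [-90.1, 0.0, -90.0]
contact_force: [0.2, -0.3, -0.8]
width: 29.4
```

```bash
python3 - <<'E'
from ov import *
s=read_camera("side");t=read_camera("top");print(observe()["tcp_pos"],observe()["width"])
R=[(614-6.0*i,165.4-109.8*i,12,46) for i in range(4)]+[(596,-164,226-1,1)]
draw(s,250,120,450,270,4,R,"pics/p1.png")
E
```

```text
[ 595.90187745 -164.02966086  193.9215976 ] 29.538509017039743
```

View pics/p1.png

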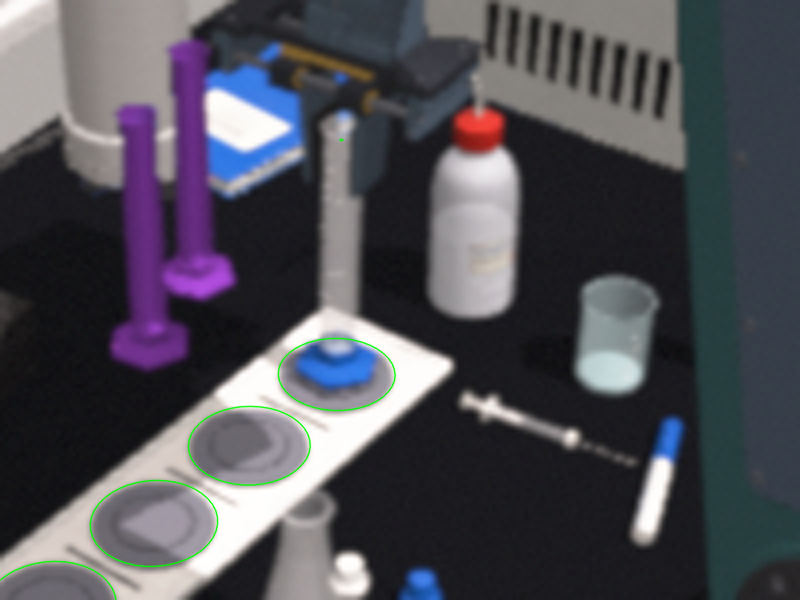

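The cylinder hangs upright about 11 mm above pad_d, centred over it (foot at (337,365) inside the ring). I'll lower it and release.

```bash
python3 -m jog '[[[20,0,0.4,0,0],[20,0,0.3,0,0],[20,0,0.2,0,0],[20,0,0.1,0,0],[20,0,0.1,0,0],[20,0,0,0,0],[20,0,0,0,0],[20,0,0,0,0],[20,0,0,0,0],[20,0,0,0,0]]]'
```

```text
clock: 8.93
tcp_pos: [595.8, -164.0, 183.0]
ee_rot: [-90.0, 0.0, -90.0]
contact_force: [0.3, 0.0, -1.8]
width: 29.1
```

```bash
python3 -m jog '[[[20,0,0.05,0,0],[20,0,0.05,0,0],[20,0,0.05,0,0],[20,0,0,0,0],[20,0,0,0,0],[20,0,0,0,0],[20,0,0,0,0],[20,0,0,0,0],[20,0,0,0,0],[20,0,0,0,0]]]'
```

```text
clock: 9.77
tcp_pos: [596.9, -164.3, 182.7]
ee_rot: [-89.9, -0.0, -90.0]
contact_force: [0.7, -0.0, 9.6]
width: 29.2
```

```bash
python3 -m jog '[[[35,0,0,0,0],[40,0,0,0,0],[60,0,0,0,0],[80,0,0,0,0],[80,0,-0.5,0,0],[80,0,-2,0,0],[80,0,-2,0,0],[80,0,-3,0,0],[80,0,-3,0,0],[80,0,-2,0,0]]]'
python3 -m jog '[[[100,0,0,0,0],[100,-2,0,-0.7,0],[100,-3.5,0,-1.2,0],[100,-3.5,0,-1.2,0],[100,-3.5,0,-1.2,0],[100,-3.5,0,-1.2,0],[100,-3.5,0,-1.2,0],[100,-3.5,0,-1.2,0],[100,-3.5,0,-1.2,0],[100,-3.5,0,-1.2,0]]]'
python3 -m jog '[[[100,-3.5,0,-1.2,0],[100,-3.5,0,-1.2,0],[100,-3.5,0,-1.2,0],[100,-3.5,0,-1,0],[100,-3,0,-0.5,0],[100,-1.6,0,-0.3,0],[100,0,0,0,0],[100,0,0,0,0],[100,0,0,0,0],[100,0,0,0,0]]]'
```

```text
clock: 10.6
tcp_pos: [596.3, -164.2, 309.6]
ee_rot: [-89.9, -0.0, -90.0]
contact_force: [0.8, -0.4, 1.1]
width: 73.3
clock: 11.43
tcp_pos: [491.7, 137.4, 306.3]
ee_rot: [-90.0, -0.0, -90.0]
contact_force: [0.6, -0.0, 0.6]
width: 91.1
clock: 12.27
tcp_pos: [439.0, 321.1, 306.3]
ee_rot: [-90.0, -0.0, -90.1]
contact_force: [-0.2, -0.7, 0.4]
width: 91.1
```

```bash
python3 -m jog '[[[100,-0.1,0,0.3,0],[100,0,2,0,0],[100,0,2,0,0],[100,0,2,0,0],[100,0,2,0,0],[100,0,2,0,0],[100,0,2,0,0],[100,0,2,0,0],[100,0,1,0,0],[65,0,0,0,0]]]'
python3 -m jog '[[[60,0,0,0,0],[55,0,0,0,0],[50,0,0,0,0],[45,0,0,0,0],[35,0,0,0,0],[35,0,0,0,0],[35,0,0,0,0],[35,0,0,0,0],[35,0,0,0,0],[35,0,0,0,0]]]' 45
python3 -m jog '[[[35,0,0,0,0],[35,0,-0.2,0,0],[35,0,-0.4,0,0],[35,0,-0.6,0,0],[35,0,-0.8,0,0],[35,0,-1,0,0],[35,0,-1,0,0],[35,0,-1,0,0],[35,0,-0.5,0,0],[35,0,0,0,0]]]'
```

```text
clock: 13.1
tcp_pos: [441.2, 321.9, 154.5]
ee_rot: [-90.2, -0.1, -90.0]
contact_force: [0.2, -0.7, -0.5]
width: 87.1
clock: 13.93
tcp_pos: [442.2, 323.2, 156.7]
ee_rot: [-90.0, 0.0, -90.0]
contact_force: [2.5, -0.1, 2.2]
width: 40.1
clock: 14.77
tcp_pos: [442.5, 323.4, 213.2]
ee_rot: [-89.9, 0.1, -90.0]
contact_force: [0.6, 0.3, -4.5]
width: 39.8
```

```bash
python3 -m jog '[[[35,1,0,0.8,0],[35,2,0,1.4,0],[35,2.8,0,1.6,0],[35,2.8,0,1.6,0],[35,2.8,0,1.6,0],[35,2.8,0,1.6,0],[35,2.8,0,1.6,0],[35,2.8,0,1.6,0],[35,2.8,0,1.4,0],[35,2.8,0,1,0]]]'
python3 -m jog '[[[35,2.8,0,0.8,0],[35,2.8,0,0.6,0],[35,2.8,0,0,0],[35,2.4,0,0,0],[35,1.2,0,0,0],[35,0.3,0,0,0],[35,0,0,0,0],[35,0,0,0,0],[35,0,0,0,0],[35,0,0,0,0]]]'
```

```text
clock: 15.6
tcp_pos: [584.7, 66.7, 210.9]
ee_rot: [-90.0, -0.0, -90.0]
contact_force: [0.5, -0.1, -4.4]
width: 39.9
clock: 16.43
tcp_pos: [597.8, -53.1, 211.4]
ee_rot: [-90.0, 0.0, -89.9]
contact_force: [0.4, 1.1, -5.2]
width: 40.4
```

```bash
python3 -m jog '[[[35,0.1,0,0.4,0],[35,0,0.8,0,0],[35,0,0.8,0,0],[35,0,0.8,0,0],[35,0,0.6,0,0],[35,0,0.3,0,0],[35,0,0,0,0],[35,0,0,0,0],[35,0,0,0,0],[35,0,0,0,0]]]'
python3 - <<'E'
from ov import *
s=read_camera("side");t=read_camera("top");p=observe()["tcp_pos"];print(p,observe()["width"])
z=p[2]-156.3
R=[(614-6.0*i,165.4-109.8*i,12,46) for i in range(4)]+[(602,-54.2,z,40.5),(602,-54.2,z+154,20.5),(596,-164,228,16),(596,-164,12,31)]
draw(s,260,130,420,280,4,R,"pics/p2.png")
E
```

```text
clock: 17.27
tcp_pos: [602.1, -55.1, 178.9]
ee_rot: [-90.0, -0.0, -90.0]
contact_force: [0.2, 0.1, -4.4]
width: 39.7
[602.04009497 -55.04460656 178.80066473] 40.2818346967763
```

View pics/p2.png

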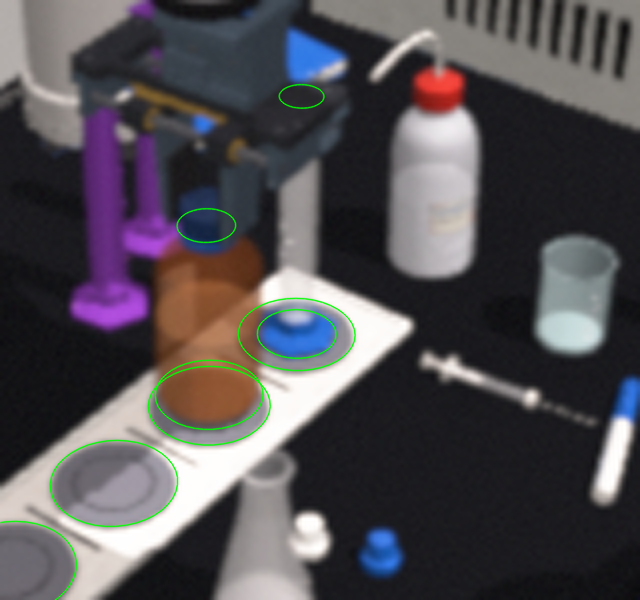

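The bottle hangs upright over pad_c, with its base at (208,395) inside the ring. The cylinder is standing on pad_d at (297,332). I'll lower the bottle and release.

```bash
python3 -m jog '[[[35,0,0.4,0,0],[35,0,0.3,0,0],[35,0,0.2,0,0],[35,0,0.1,0,0],[35,0,0.05,0,0],[35,0,0.05,0,0],[35,0,0,0,0],[35,0,0,0,0],[35,0,0,0,0],[35,0,0,0,0]]]'
```

```text
clock: 18.2
tcp_pos: [602.5, -55.1, 168.5]
ee_rot: [-89.9, -0.0, -90.0]
contact_force: [-1.3, 1.2, 8.6]
width: 40.2
```

```bash
python3 -m jog '[[[50,0,0,0,0],[60,0,0,0,0],[80,0,0,0,0],[80,0,0,0,0],[80,0,-0.5,0,0],[80,0,-1.5,0,0],[80,0,-2,0,0],[80,0,-2,0,0],[80,0,-2,0,0],[80,0,-1,0,0]]]'
python3 -m jog '[[[80,-0.8,0,-0.8,0],[80,-2,0,-2,0],[80,-2,0,-2,0],[80,-2,0,-2,0],[80,-2,0,-2,0],[80,-2,0,-2,0],[80,-2,0,-2,0],[80,-1.6,0,-1.7,0],[80,-0.8,0,-0.9,0],[80,0,0,0,0]]]'
```

```text
clock: 19.03
tcp_pos: [602.7, -55.1, 260.2]
ee_rot: [-89.8, -0.0, -90.0]
contact_force: [0.7, 0.1, 0.2]
width: 73.1
clock: 19.87
tcp_pos: [445.7, 98.1, 256.6]
ee_rot: [-90.1, -0.0, -89.9]
contact_force: [-0.3, 0.6, 0.8]
width: 72.8
```

```bash
python3 -m jog '[[[80,0.1,0,0.2,0],[80,0,2,0,0],[80,0,2,0,0],[80,0,2,0,0],[80,0,2,0,0],[80,0,2,0,0],[80,0,2,0,0],[80,0,2,0,0],[80,0,1.5,0,0],[80,0,0.8,0,0]]]'
python3 -m jog '[[[65,0,0,0,0],[60,0,0,0,0],[55,0,0,0,0],[50,0,0,0,0],[45,0,0,0,0],[25,0,0,0,0],[25,0,0,0,0],[25,0,0,0,0],[25,0,0,0,0],[25,0,0,0,0]]]' 30
python3 -m jog '[[[25,0,0,0,0],[25,0,-0.2,0,0],[25,0,-0.4,0,0],[25,0,-0.6,0,0],[25,0,-0.8,0,0],[25,0,-1,0,0],[25,0,-1,0,0],[25,0,-0.5,0,0],[25,0,0,0,0],[25,0,0,0,0]]]'
```

```text
clock: 20.7
tcp_pos: [449.7, 95.1, 92.3]
ee_rot: [-90.1, -0.0, -90.1]
contact_force: [-0.3, 0.1, -0.8]
width: 73.3
clock: 21.53
tcp_pos: [450.7, 96.1, 95.2]
ee_rot: [-89.9, 0.0, -90.0]
contact_force: [1.3, -0.9, 6.9]
width: 45.5
clock: 22.37
tcp_pos: [450.0, 96.0, 139.9]
ee_rot: [-89.9, 0.0, -90.0]
contact_force: [0.3, -0.5, -1.0]
width: 44.9
```

```bash
python3 -m jog '[[[25,0.2,0,0.8,0],[25,0.5,0,1.8,0],[25,0.5,0,2,0],[25,0.5,0,2,0],[25,0.5,0,2,0],[25,0.5,0,2,0],[25,0.5,0,2,0],[25,0.5,0,1.8,0],[25,0.3,0,1,0],[25,0.1,0,0.4,0]]]'
python3 -m jog '[[[25,0,0,0,0],[25,0,0,0,0],[25,0,0,0,0],[25,0,0.6,0,0],[25,0,0.8,0,0],[25,0,0.6,0,0],[25,0,0.3,0,0],[25,0,0,0,0],[25,0,0,0,0],[25,0,0,0,0]]]'
python3 - <<'E'
from ov import *
s=read_camera("side");t=read_camera("top");p=observe()["tcp_pos"];print(p,observe()["width"])
z=p[2]-94.5
R=[(614-6.0*i,165.4-109.8*i,12,46) for i in range(4)]+[(608,55.6,z,34.5),(608,55.6,z+142,16),(602,-55,12,40.5),(596,-164,12,31)]
draw(s,240,130,400,280,4,R,"pics/p3.png")
E
```

```text
clock: 23.2
tcp_pos: [609.1, 54.4, 138.8]
ee_rot: [-90.0, -0.0, -90.0]
contact_force: [0.2, 0.1, -0.9]
width: 44.9
clock: 24.03
tcp_pos: [608.0, 55.0, 116.6]
ee_rot: [-90.0, 0.0, -90.0]
contact_force: [0.2, 0.3, -0.7]
width: 44.6
[608.07836469  55.00145251 116.72350271] 45.06004659962914
```

View pics/p3.png

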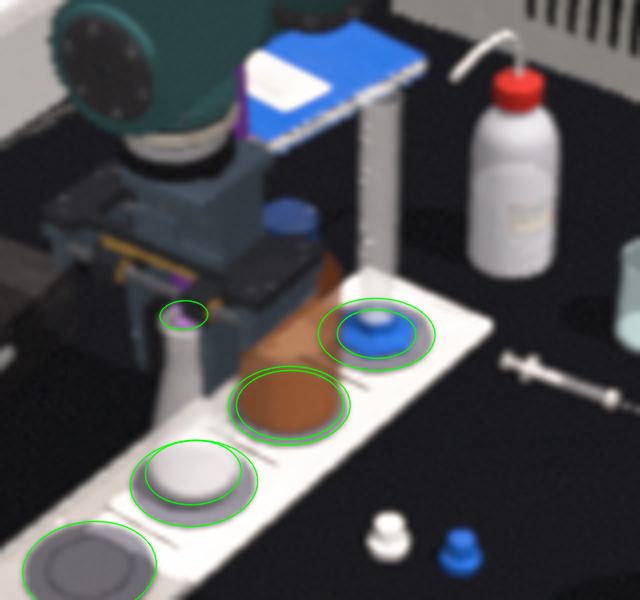

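The flask hangs upright over pad_b with its base at (195,472). The bottle and cylinder stand centred on their pads. I'll lower the flask about 10 mm.

```bash
python3 -m jog '[[[25,0,0.4,0,0],[25,0,0.3,0,0],[25,0,0.2,0,0],[25,0,0.1,0,0],[25,0,0.05,0,0],[25,0,0.05,0,0],[25,0,0,0,0],[25,0,0,0,0],[25,0,0,0,0],[25,0,0,0,0]]]'
```

```text
clock: 24.97
tcp_pos: [608.4, 55.0, 107.0]
ee_rot: [-90.0, -0.0, -90.0]
contact_force: [-7.6, -0.2, 24.5]
width: 45.4
```

```bash
python3 -m jog '[[[35,0,-0.1,0,0],[60,0,0,0,0],[70,0,0,0,0],[80,0,0,0,0],[80,0,0,0,0],[80,0,-0.5,0,0],[80,0,-2,0,0],[80,0,-3,0,0],[80,0,-3,0,0],[80,0,-3,0,0]]]'
python3 -m jog '[[[100,0,-3,0,0],[100,0,-3,0,0],[100,1.5,-0.5,-0.8,0],[100,2.5,0,-1.3,0],[100,2.8,0,-1.4,0],[100,2.8,0,-1.4,0],[100,2.8,0,-1.4,0],[100,2.8,0,-1.4,0],[100,2.8,0,-1.4,0],[100,2.8,0,-1.4,0]]]'
python3 -m jog '[[[100,2.8,0,-1.4,0],[100,2.8,0,-1.4,0],[100,2.8,0,-1.4,0],[100,2.8,0,-1.4,0],[100,2.5,0,-1.3,0],[100,1.3,0,-0.8,0],[100,0,0,0,0],[100,0,0,0,0],[100,0,0,0,0],[100,0,0,0,0]]]'
python3 -m jog '[[[100,0,0,0,0.1185],[100,0,0,0,0.1185],[100,0,0,0,0.1185],[100,0,0,0,0.1185],[100,0,0,0,0.1185],[100,0,0,0,0.1185],[100,0,0,0,0.1185],[100,0,0,0,0.1185],[100,0,0,0,0.1185],[100,0,0,0,0.1185]]]'
python3 - <<'E'
from ov import *
t=read_camera("top");s=read_camera("side");p=observe()["tcp_pos"];print(p)
a=cv2.resize(t["frame"][195:345,240:500],(780,450),interpolation=cv2.INTER_CUBIC);cv2.imwrite("pics/b1.png",a[:,:,::-1])
E
```

```text
clock: 25.8
tcp_pos: [607.5, 55.0, 222.8]
ee_rot: [-90.0, -0.0, -90.0]
contact_force: [0.9, -0.6, 0.3]
width: 72.8
clock: 26.63
tcp_pos: [501.7, -154.2, 286.5]
ee_rot: [-90.0, -0.0, -90.0]
contact_force: [0.5, 0.1, 1.3]
width: 91.5
clock: 27.47
tcp_pos: [426.2, -302.2, 286.4]
ee_rot: [-90.0, 0.0, -89.9]
contact_force: [0.6, 0.7, 0.9]
width: 91.3
clock: 28.3
tcp_pos: [426.4, -302.1, 286.4]
ee_rot: [-90.0, 0.0, -158.1]
contact_force: [-0.2, -0.7, -0.4]
width: 91.3
[ 426.29847427 -302.24706169  286.44030852]
```

View pics/b1.png

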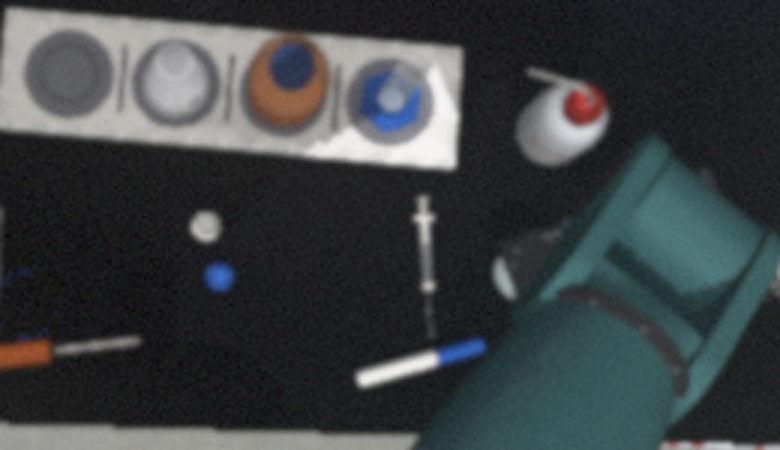

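All three placed vessels stand centred on pads b, c and d, seen at (175,80), (288,88) and (390,98). The beaker (505,280) is under the gripper. I'll descend on it.

```bash
python3 -m jog '[[[100,0,2,0,0],[100,0,2.5,0,0],[100,0,2.5,0,0],[100,0,2.5,0,0],[100,0,2.5,0,0],[100,0,2.5,0,0],[100,0,2.5,0,0],[100,0,2.5,0,0],[100,0,2,0,0],[100,0,1.5,0,0]]]'
python3 -m jog '[[[100,0,1.5,0,0],[100,0,1,0,0],[100,0,0,0,0],[80,0,0,0,0],[75,0,0,0,0],[70,0,0,0,0],[65,0,0,0,0],[50,0,0,0,0],[50,0,0,0,0],[50,0,0,0,0]]]' 12
python3 -m jog '[[[50,0,0,0,0],[50,0,0,0,0],[50,0,0,0,0],[50,0,-0.3,0,0],[50,0,-0.7,0,0],[50,0,-1,0,0],[50,0,-1.5,0,0],[50,0,-1.5,0,0],[50,0,-1,0,0],[50,0,0,0,0]]]'
```

```text
clock: 29.23
tcp_pos: [425.6, -302.0, 54.6]
ee_rot: [-90.1, -0.0, -157.6]
contact_force: [0.1, -1.0, -0.9]
width: 91.1
clock: 30.07
tcp_pos: [426.0, -303.1, 31.7]
ee_rot: [-90.0, 0.0, -157.9]
contact_force: [0.0, 1.2, 1.6]
width: 54.6
clock: 30.9
tcp_pos: [426.9, -303.8, 93.9]
ee_rot: [-89.8, 0.1, -157.9]
contact_force: [0.5, -1.2, -1.0]
width: 54.4
```

```bash
python3 -m jog '[[[50,0,-1,0,0],[50,-0.8,-1.5,-1.3,0],[50,-1.2,-1.5,-2,0],[50,-1.9,-1.5,-3.2,0],[50,-1.9,-0.5,-3.2,0],[50,-1.9,0,-3.2,0],[50,-1.9,0,-3.2,0],[50,-1.9,0,-3.3,0],[50,-1.9,0,-3.4,0],[50,-1.9,0,-3.4,0]]]'
python3 -m jog '[[[50,-1.2,0,-3,0],[50,-1.2,0,-3,0],[50,-1.2,0,-3,0],[50,-1.2,0,-3,0],[50,-1,0,-2.5,0],[50,-0.5,0,-1,0],[50,0,0,0,0],[50,0,0,0,0],[50,0,0,0,0],[50,0,0,0,0]]]'
python3 -m jog '[[[50,0,0,0,-0.1185],[50,0,0,0,-0.1185],[50,0,0,0,-0.1185],[50,0,0,0,-0.1185],[50,0,0,0,-0.1185],[50,0,0,0,-0.1185],[50,0,0,0,-0.1185],[50,0,0,0,-0.1185],[50,0,0,0,-0.1185],[50,0,0,0,-0.1185]]]'
```

```text
clock: 31.73
tcp_pos: [468.6, -0.9, 151.5]
ee_rot: [-90.0, -0.0, -157.9]
contact_force: [0.8, -0.6, 0.6]
width: 54.6
clock: 32.57
tcp_pos: [469.0, 163.5, 151.4]
ee_rot: [-90.0, -0.0, -158.0]
contact_force: [0.1, 0.1, 0.1]
width: 54.3
clock: 33.4
tcp_pos: [469.1, 163.6, 151.4]
ee_rot: [-90.0, -0.0, -89.7]
contact_force: [-0.7, 0.2, -0.5]
width: 54.7
```

```bash
python3 -m jog '[[[50,-0.2,0,0.6,0],[50,0,0,1.6,0],[50,0,0,2,0],[50,0,0,2.2,0],[50,0,0,2.2,0],[50,0,0,2.2,0],[50,0,0,2,0],[50,0,0,1.2,0],[50,0,0,0.5,0],[50,0,0,0,0]]]'
python3 -m jog '[[[50,0,1,0,0],[50,0,1.5,0,0],[50,0,1.5,0,0],[50,0,1.5,0,0],[50,0,1.5,0,0],[50,0,1.5,0,0],[50,0,0.8,0,0],[50,0,0.5,0,0],[50,0,0,0,0],[50,0,0,0,0]]]'
python3 - <<'E'
from ov import *
s=read_camera("side");p=observe()["tcp_pos"];print(p,observe()["width"])
z=p[2]-31.5
R=[(614-6.0*i,165.4-109.8*i,12,46) for i in range(4)]+[(614,165.4,z,27),(614,165.4,z+75,28.5)]
draw(s,220,150,380,300,4,R,"pics/p4.png")
E
```

```text
clock: 34.23
tcp_pos: [614.6, 166.2, 151.2]
ee_rot: [-90.0, -0.0, -90.1]
contact_force: [-0.1, -0.3, -1.9]
width: 54.3
clock: 35.07
tcp_pos: [614.3, 166.7, 53.5]
ee_rot: [-90.0, 0.0, -90.0]
contact_force: [-0.2, -0.3, 0.1]
width: 54.4
[614.50626286 166.72152015  53.95796002] 54.48358966386455
```

View pics/p4.png

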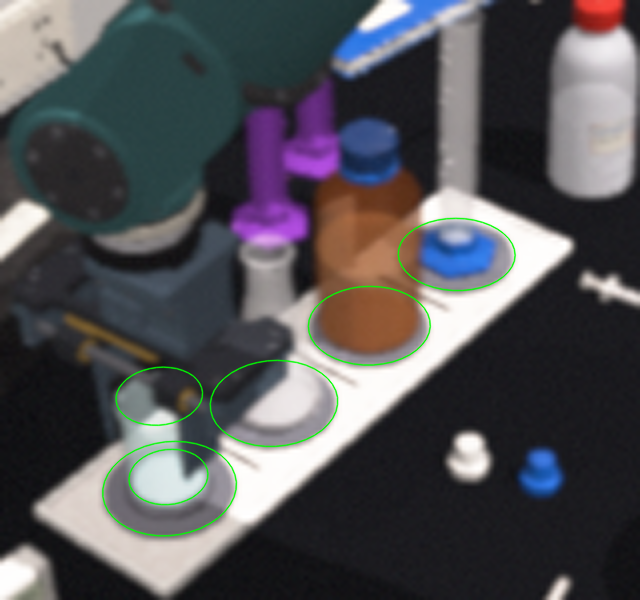

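The beaker hangs upright and centred over pad_a (base at (168,477)). The other three are still standing. I'll correct about 1 mm in y, then lower and release.

```bash
python3 -m jog '[[[50,0.1,0.3,0,0],[50,0,0.3,0,0],[50,0,0.2,0,0],[50,0,0.1,0,0],[50,0,0.05,0,0],[50,0,0.05,0,0],[50,0,0,0,0],[50,0,0,0,0],[50,0,0,0,0],[50,0,0,0,0]]]'
```

```text
clock: 35.95
tcp_pos: [614.0, 165.7, 43.6]
ee_rot: [-90.0, 0.0, -90.0]
contact_force: [-3.8, -0.1, 5.6]
width: 54.7
```

```bash
python3 -m jog '[[[65,0,0,0,0],[75,0,0,0,0],[90,0,0,0,0],[90,0,0,0,0],[90,0,-0.5,0,0],[90,0,-2,0,0],[90,0,-3,0,0],[90,0,-3,0,0],[90,0,-3,0,0],[90,0,-3,0,0]]]'
python3 -m jog '[[[90,0,-3,0,0],[90,0,-3,0,0],[90,0,-3,0,0],[90,-1,0,0,0],[90,-3,0,-1,0],[90,-3,0,-1,0],[90,-3,0,-1,0],[90,-3,0,-1,0],[90,-2,0,-1,0],[90,0,0,0,0]]]'
python3 - <<'E'
from ov import *
s=read_camera("side");t=read_camera("top");p=observe()["tcp_pos"];print(p,observe()["contact_force"])
R=[(614-6.0*i,165.4-109.8*i,12,46) for i in range(4)]
draw(s,220,130,400,280,3,R,"pics/f1.png");draw(t,225,185,460,265,3.3,R,"pics/f2.png")
a=cv2.imread("pics/f1.png");b=cv2.imread("pics/f2.png");print(a.shape,b.shape)
w=max(a.shape[1],b.shape[1]);o=cv2.vconcat([cv2.copyMakeBorder(i,0,0,0,w-i.shape[1],0) for i in(b,a)]);o=cv2.resize(o,None,fx=.83,fy=.83);cv2.imwrite("pics/f3.png",o)
E
```

```text
clock: 36.78
tcp_pos: [613.9, 165.6, 190.2]
ee_rot: [-90.0, 0.0, -90.0]
contact_force: [0.8, -0.3, 0.0]
width: 81.9
clock: 37.62
tcp_pos: [562.3, 318.8, 278.3]
ee_rot: [-90.0, 0.0, -89.9]
contact_force: [-0.3, 0.4, -0.3]
width: 81.8
[563.59367383 316.20611552 278.2971453 ] [-0.18909369 -0.25737321 -0.36155487]
(450, 540, 3) (264, 776, 3)
```

View pics/f3.png

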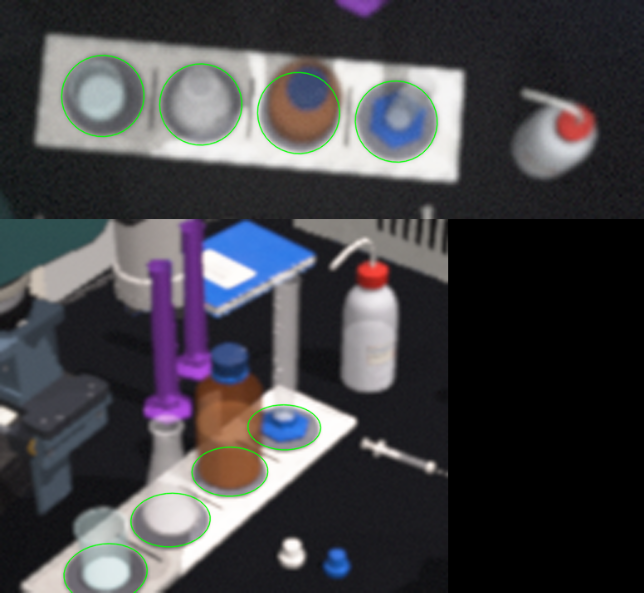

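All four vessels stand upright and centred in their rings: beaker (100,95), flask (200,103), bottle (300,110), cylinder (397,120). The wash bottle (560,140) hasn't moved and the gripper is clear, so I'm handing in.

```bash
python3 -c "
from station import *
sign_off()"
```

```text
the job is handed in; nothing more can be done
```

All four vessels are standing on the drip tray and the job is handed in, at about 38 s on the robot's clock. The wash bottle is at the pad_d end, so from there the order is cylinder on pad_d, amber bottle on pad_c, flask on pad_b and beaker on pad_a.

**Last checks:** In the final top and side pictures, all four are upright and centred on their pads to within a few mm. The wash bottle and the purple look-alikes appear where they started, and the gripper was clear with no contact force. The highest force I read was about 25 N, when the flask touched down.

**Disagreement:** The two cameras differed by about 4 mm on most positions, and up to about 11 mm on the beaker rim. I used values between the two. No check failed.

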